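# Aim the coolant nozzle and set the wheel valve two turns open

## Task

On the blue coolant station, first turn the red swivel nozzle so that its brass tip points at the yellow mark on its round flange. Then, by the black crank handle on the red valve wheel, close the valve (clockwise from above) all the way to its stop and back it off exactly two full turns. Finish while still gripping the handle between the fingers, with the wheel still, and leave the oil bottle, the steel setup block and the collet where they stand.

Things in the scene. Friction and masses are not known exactly. Their poses are not given: they have to be found in the camera images.
- nozzle (a joint): red nozzle block 44 mm long (the way it points), 24 wide, 36 tall, white line on top, brass cone on one end (tip 52 mm from the axis). Turns on a vertical axis through the block's centre with light friction, stays where left. Rad: 0 = cone points at the yellow mark, growing counter-clockwise from above; starts 0.6 to 1.4, can turn 1.7 either way
- nozzle_centre (a point): centre of the red nozzle block, on its vertical swivel axis, 46 mm above the table; the block spans 28 to 64 mm above the table. Fixed to the station. Below the block lies a round dark steel flange, 140 mm across, its top 14 mm above the table
- mark (a point): centre of the yellow mark, a 18 x 10 mm radial stripe near the rim of the dark steel flange, 60 mm from the swivel axis, 15 mm above the table
- valve (a joint): red level valve wheel, 110 mm across mid-rim, on a vertical stem. Rad: 0 = shut on its firm stop, growing counter-clockwise from above as it opens; 2 turns = 12.57; it opens to nearly 4 turns. Starts open by less than a turn (1.3 to 4.0). About 2 N at the handle turns it; stays where left
- valve_axis (a point): point on the wheel's vertical axis at the height of the handle's middle, 124 mm above the table: centre of the circle (radius 55 mm) that the handle's middle travels. Fixed to the station. Top of the rim 94 mm, of the hub 96 mm above the table. 220 mm from the nozzle's axis
- handle: crank handle: upright black round grip, 20 mm across, 50 mm tall (99 to 149 mm above the table), on the wheel's rim 55 mm from the wheel's axis; it spins freely about its own vertical axis, so the hand need not turn as the wheel goes round. Origin at its centre, half-way up
- oil_bottle: bystander: loose amber oil bottle with a red cap, 48 mm across and 120 mm tall, upright; origin at the centre of its underside
- setup_block: bystander: loose steel setup block with three holes, 75 x 50 mm and 25 mm tall; origin at the centre of its underside
- collet: bystander: loose dark steel collet, 32 mm across its head and 48 mm tall, upright; origin at the centre of its underside

How it is judged:
By the outcome, as a careful person would: the job done as asked, in the order asked, and still so for the second after the job is handed in, while the arm keeps its last pose, push and grip.
It also fails if it takes over 72 s, if anything falls off the work surface, if the arm or the gripper's body presses on something with over 40 N, if the wrist force passes 120 N, or if a joint passes its speed limit or range.

## Robot

A 7-joint arm with a two-finger parallel gripper is mounted at the origin on the work surface. World frame = base frame: x ahead of the robot, y to its left, z up, the work surface at z = 0. Lengths are in m, angles in rad, forces in N, time in s.
With the tool pointing down it reaches from about 0.425 to 0.925 m from the base axis. Payload 6.8 kg.
Tool frame: the origin (TCP) lies midway between the tips of the shut fingers; the grasp point (between the pads) lies 19 mm behind it; z points along the fingers, y is the line along which they close (so a half turn about z gives the same grasp; the last joint's range is limited). The gripper opens to 85 mm and grips with 20 to 120 N. Pads are 22 mm wide; open, the fingers measure 114 mm over their backs; the gripper's body (76 mm by 85 mm) begins 54 mm behind the grasp point. The pads swing forward as they close: fully open they stand 13 mm farther back than shut.
Start: joints at [-1.409, 0.477, 0.022, 1.555, -0.011, 1.109, -0.083], TCP at [0.18, 0.651, 0.231] pointing down, gripper open.
Joint ranges: [-2.96, 2.96], [-0.34, 2.1], [-1.41, 1.46], [0.24, 2.44], [-1.37, 4.51], [0.17, 1.92], [-2.96, 2.96]. Speed limits (rad/s): [2.39, 2.39, 3.14, 3.14, 3.14, 3.14, 3.14].

## Interface

Orientations are given as a unit quaternion [w, x, y, z].
In Python, from station import * gives the robot as it stands. The module is installed in compiled form; this text tells all that it offers.
- The arm moves only by the shell command python3 -m jog 'ROWS' [OPENING] [FORCE]. ROWS is JSON, a list of rows, each an object of numbers: "x", "y", "z": the shift along the tool's x, y, z in m; "ax", "ay", "az": the turn, a rotation vector about the tool's x, y, z in rad. In form: [{"x": .., "y": .., "z": .., "ax": .., "ay": .., "az": ..}, ...]. A call has 1 to 12 rows; each row is the pose to reach, as a shift and turn from the pose commanded when the call began, along the tool's axes at that moment; what a row does not reach only later rows make up. A row lasts 1/10 s, in which the tool goes at most 50 mm and 8.59 degrees, less where a joint would pass 70% of its speed; a pose out of reach is approached as far as the arm can. A call with a gripper value outside its range is refused whole. OPENING is the opening, from 0 (shut) to 1 (fully open), set as the call begins (- or left out, the last holds). The fingers move at their own pace and stop on an object; FORCE is the grip in N (left out, the last holds). Time passes only in rows, so rows that repeat a pose let the fingers close. It gives the time, the measured TCP pose, the force, the opening and the grip force at its end, in the units of the state.
- get_obs(): the state, without advancing time (a new reading comes with each control period).
- read_camera(name): name is "scene" or "top"; returns the picture (480x640x3 uint8, red, green, blue); there is no depth.
- camera_params(name): a dict with "K" (3x3 intrinsics, pixels), "D" ([k1, k2, p1, p2, k3] as OpenCV has them; the pictures are not rectified), "origin" and "attitude" of the camera in the world. Camera axes: x right, y up, looking along -z (the intrinsics and any distortion apply to the point x, -y, -z); pixel columns grow to the right and rows downward; lengths in m; the calibration is good to about 2 mm. A picture is of the moment at which its call begins. camera_params takes no time and is no camera call.
- hand_in(): hands the job in; it is judged then, once.
The state is a dict: "t": time; "q": joint angles; "joint_vel": joint speeds; "joint_torque": joint torques, N m; "eef_pos": TCP position; "tool_rot": TCP orientation; "contact_force": force on the tool from outside, world axes, zero at the start; "torque": the same for the moment, N m; "gripper_width": opening from 0.0 (shut) to 1.0 (fully open); "grasp_force": force on a finger pad.
Only numpy, scipy, OpenCV 4.12 (cv2) and the standard library are available. Lean on these libraries where they do the work, as an engineer would, in place of code of your own. Each camera call takes 0.05 s, during which the arm holds its last target. There are 200 camera calls.

## Working session

There is one attempt and no reset: what is moved stays moved. The work goes in short steps, Python scripts to look and compute and a shell command to move; the robot and the scene stay as the last step left them, time stands still between calls to the robot, and variables do not carry over. Pictures are saved under pics/ and viewed, at most 10 in all, crops included, and the job is handed in when it is done.

```bash
mkdir -p pics; python3 - <<'E'
from station import *
import cv2
for n in("scene","top"):
    im=read_camera(n); cv2.imwrite(f"pics/{n}0.png",im[:,:,::-1]); print(n,camera_params(n))
o=get_obs(); print(o["t"],o["eef_pos"],o["tool_rot"],o["gripper_width"])
E
```

```text
scene {'K': array([[576.99482898,   0.        , 307.46313977],
       [  0.        , 576.99482898, 241.04257912],
       [  0.        ,   0.        ,   1.        ]]), 'D': array([-0.00277437,  0.        ,  0.        ,  0.        ,  0.        ]), 'origin': array([ 1.08870663, -0.2184181 ,  0.91239849]), 'attitude': array([0.80637142, 0.26764989, 0.15737035, 0.503352  ])}
top {'K': array([[583.48686906,   0.        , 312.04965916],
       [  0.        , 583.48686906, 239.36536887],
       [  0.        ,   0.        ,   1.        ]]), 'D': array([0.04290473, 0.        , 0.        , 0.        , 0.        ]), 'origin': array([0.45056086, 0.03276767, 1.29634695]), 'attitude': array([ 0.70802836,  0.03840115, -0.04304621, -0.703824  ])}
0.1 [0.17974314 0.65007568 0.23039746] [-5.76382454e-05  1.34450397e-01  9.90919967e-01 -8.40634930e-04] 0.9969261131993439
```

View pics/scene0.png

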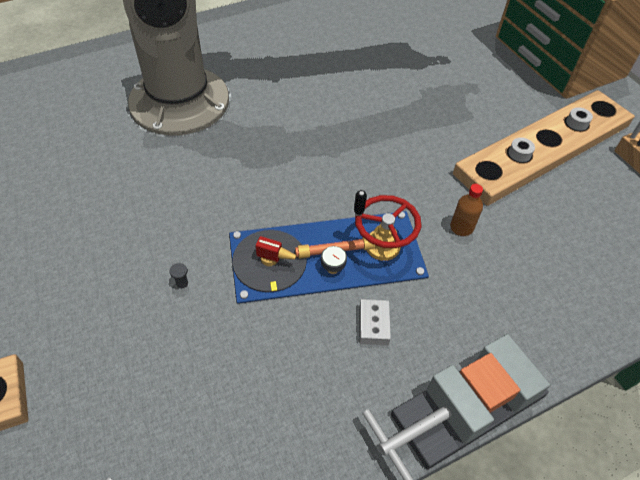

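View pics/top0.png

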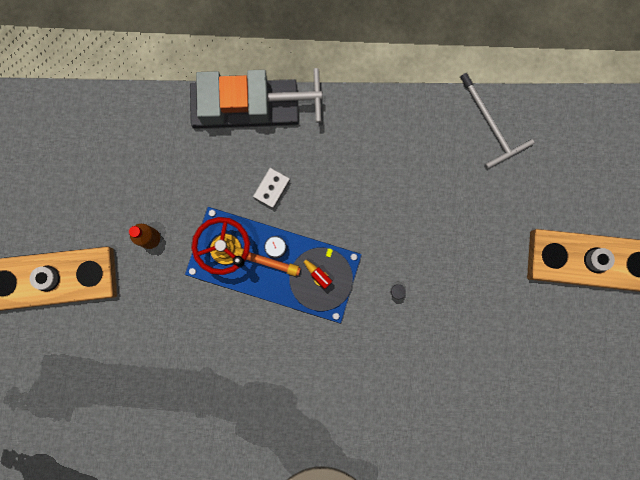

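The top view shows the nozzle at about (320,278), the yellow mark at (329,253), the hub at (221,245), the black handle at (238,261), the bottle at (143,237), the block at (272,188) and the collet at (398,293).

```bash
cat > h.py <<'E'
from station import *
import numpy as np, cv2
from scipy.spatial.transform import Rotation as R
def cam(n):
    c=camera_params(n); w,x,y,z=c["attitude"]
    return c["K"],c["D"],c["origin"],R.from_quat([x,y,z,w]).as_matrix()
def w(n,uv,z):
    K,D,o,A=cam(n); p=cv2.undistortPoints(np.array([[uv]],float),K,D)[0,0]
    d=A@np.array([p[0],-p[1],-1]); return (o+d*(z-o[2])/d[2])[:2]
def px(n,P):
    K,D,o,A=cam(n); q=(np.atleast_2d(P)-o)@A; q=q*[1,-1,-1]
    return cv2.projectPoints(q,np.zeros(3),np.zeros(3),K,D)[0][:,0]
E
python3 - <<'E'
from h import *
for n,box in(("top",(180,200,370,330)),("scene",(225,180,435,305))):
    im=cv2.imread(f"pics/{n}0.png"); hsv=cv2.cvtColor(im,cv2.COLOR_BGR2HSV)
    u0,v0,u1,v1=box
    def blobs(m,mn=12):
        k=np.zeros_like(m);k[v0:v1,u0:u1]=m[v0:v1,u0:u1]
        N,L,S,C=cv2.connectedComponentsWithStats(k)
        return [(C[i].round(1),S[i,4],(S[i,0],S[i,1],S[i,2],S[i,3])) for i in range(1,N) if S[i,4]>mn]
    print(n,"yel",blobs(cv2.inRange(hsv,(26,180,150),(34,255,255))))
    print("red",blobs(cv2.bitwise_or(cv2.inRange(hsv,(0,170,60),(6,255,255)),cv2.inRange(hsv,(174,170,60),(180,255,255)))))
    print("blk",blobs(cv2.inRange(hsv,(0,0,0),(180,255,32))))
    for nm,uv,z in(("mark",{"top":(329,253),"scene":(273.5,286)}[n],.015),("noz",{"top":(320,277),"scene":(268,243)}[n],.064),("hub",{"top":(221,245),"scene":(389,219)}[n],.096),("handtop",{"top":(238,261),"scene":(361,194)}[n],.149)): print(nm,w(n,uv,z).round(4))
a=cv2.imread("pics/top0.png")[200:330,180:370]; b=cv2.imread("pics/scene0.png")[180:310,230:430]
c=cv2.resize(a,None,fx=4,fy=4,interpolation=2);cv2.imwrite("pics/ctop.png",c)
E
```

```text
top yel [(array([328.9, 252.4]), np.int32(36), (np.int32(326), np.int32(249), np.int32(7), np.int32(8)))]
red [(array([218.5, 244.1]), np.int32(915), (np.int32(192), np.int32(217), np.int32(58), np.int32(58))), (array([229.1, 252.8]), np.int32(46), (np.int32(224), np.int32(248), np.int32(11), np.int32(10))), (array([321.2, 278. ]), np.int32(180), (np.int32(311), np.int32(267), np.int32(21), np.int32(22)))]
blk [(array([239.9, 261.4]), np.int32(55), (np.int32(233), np.int32(256), np.int32(12), np.int32(11)))]
mark [ 0.5689 -0.0128]
noz [0.5134 0.0078]
hub [0.5766 0.2131]
handtop [0.5396 0.1711]
scene yel []
red [(array([389.2, 223. ]), np.int32(1031), (np.int32(356), np.int32(196), np.int32(65), np.int32(52))), (array([267.6, 249.5]), np.int32(353), (np.int32(256), np.int32(237), np.int32(25), np.int32(25)))]
blk [(array([359.5, 203.4]), np.int32(176), (np.int32(354), np.int32(193), np.int32(12), np.int32(21)))]
mark [ 0.5711 -0.0154]
noz [0.5116 0.0023]
hub [0.5792 0.2127]
handtop [0.5432 0.1694]
```

View pics/ctop.png

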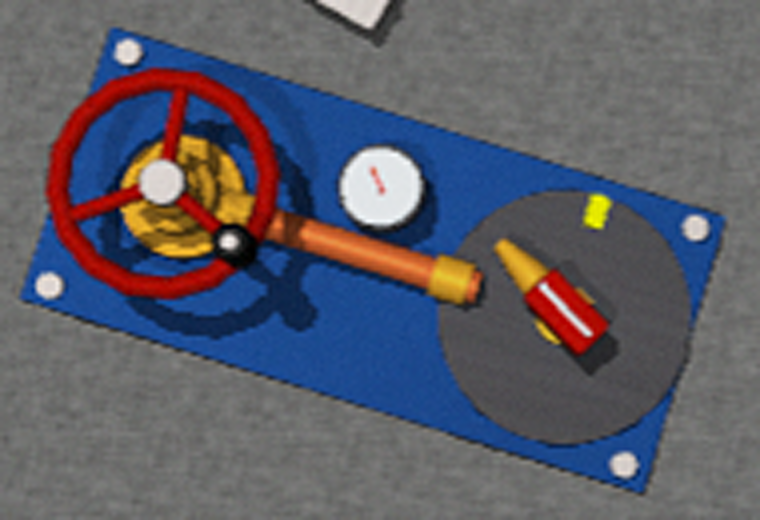

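```bash
python3 - <<'E'
from h import *
T=lambda x,y:(180+(x+.5)/4-.5,200+(y+.5)/4-.5)
top=dict(noz=(T(564.5,311),.064),fl=(T(564.5,316),.014),mark=(T(597,211),.015),hub=(T(161,182),.096),hand=(T(236,242),.145),
 l1=(T(541,284),.064),l2=(T(588,338),.064),bot=((146,239),.03),block=((272,188),.025),col=((398,292),.048),gauge=(T(381,187),.06),pipe=(T(478,283),.05))
P={k:w("top",*v) for k,v in top.items()}
for k,v in P.items(): print(k,v.round(4))
n=(P['noz']+P['fl'])/2; d=P['l1']-P['l2'];m=P['mark']-n
print("dists",np.hypot(*m),np.hypot(*(P['hub']-n)),np.hypot(*(P['hand']-P['hub'])))
an=np.degrees(np.arctan2(d[1],d[0]));am=np.degrees(np.arctan2(m[1],m[0]));print("angles",an,am,n)
print("scene preds (noz,mark,hub,hand)",px("scene",[[*n,.064],[*P['mark'],.015],[*P['hub'],.096],[*P['hand'],.149]]).round(1))
E
python3 - <<'E'
import cv2
a=cv2.imread("pics/scene0.png")[180:310,230:430];cv2.imwrite("pics/cs.png",cv2.resize(a,None,fx=4,fy=4,interpolation=2))
E
```

```text
noz [0.5126 0.0062]
fl [0.5124 0.0052]
mark [ 0.5703 -0.0125]
hub [0.5764 0.2155]
hand [0.5417 0.1704]
l1 [0.5268 0.0187]
l2 [ 0.4985 -0.0062]
bot [0.5957 0.3857]
block [0.7117 0.1141]
col [ 0.4833 -0.1588]
gauge [0.5782 0.1041]
pipe [0.528  0.0522]
dists 0.06056623075471187 0.21924974330216435 0.05689639177462321
angles 41.343484002638284 -17.50996427794641 [0.51251149 0.00570598]
scene preds (noz,mark,hub,hand) [[269.9 242.7]
 [274.8 285.1]
 [389.5 217.4]
 [361.  193.2]]
```

View pics/cs.png

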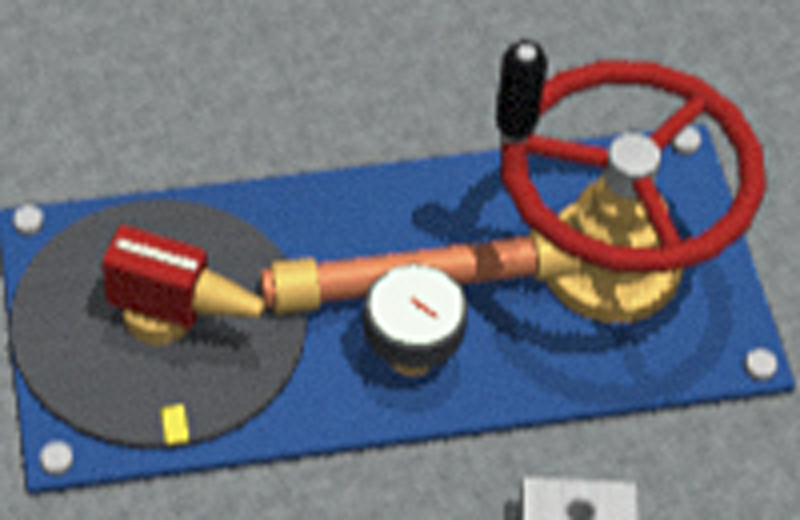

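The scene view agrees with the top view to about 1 px (2 mm). The nozzle is at (0.5125, 0.0045) pointing at 41°, the mark lies at -17.5°, and the valve axis is at (0.577, 0.2145). I'll move over the nozzle now.

```bash
python3 -m jog '[{"x":-0.493,"y":-0.533,"az":-0.99},{"x":-0.493,"y":-0.533,"az":-0.99},{"x":-0.493,"y":-0.533,"az":-0.99},{"x":-0.493,"y":-0.533,"az":-0.99},{"x":-0.493,"y":-0.533,"az":-0.99},{"x":-0.493,"y":-0.533,"az":-0.99},{"x":-0.493,"y":-0.533,"az":-0.99},{"x":-0.493,"y":-0.533,"az":-0.99},{"x":-0.493,"y":-0.533,"az":-0.99},{"x":-0.493,"y":-0.533,"az":-0.99},{"x":-0.493,"y":-0.533,"az":-0.99},{"x":-0.493,"y":-0.533,"az":-0.99}]' 0.6 40
cat > s.py <<'E'
from h import *
import sys
o=get_obs(); q=o["tool_rot"]; M=R.from_quat([q[1],q[2],q[3],q[0]]).as_matrix()
print("t",o["t"],"p",np.round(o["eef_pos"],4),"yang",np.degrees(np.arctan2(M[1,1],M[0,1])).round(2),"z",M[:,2].round(3),"q",np.round(o["q"],2),"F",np.round(o["contact_force"],1),"g",round(o["gripper_width"],3),round(o["grasp_force"],1))
if len(sys.argv)>3:
    t=np.array([float(a) for a in sys.argv[1:4]]); print("tool shift",(M.T@(t-o["eef_pos"])).round(4))
E
python3 s.py .5125 .0045 .13
```

```text
t 0.1 p [0.1797 0.6501 0.2304] yang 74.55 z [-0.    -0.002 -1.   ] q [-1.41  0.48  0.02  1.56 -0.01  1.11 -0.08] F [-0.2  0.3  1.5] g 0.997 0.0
tool shift [-0.4927 -0.5334  0.1013]validation failed for argument at $[0]...
```

```bash
python3 -m jog '[{"x":-0.04,"y":-0.04,"z":0,"ax":0,"ay":0,"az":-0.1}]' 0.6 40; echo; python3 s.py .5125 .0045 .23
```

```text
t: 0.2
eef_pos: [0.1988, 0.611, 0.23]
tool_rot: [-0.002, 0.08, 0.997, 0.001]
contact_force: [0.5, -0.2, 0.4]
gripper_width: 0.853
grasp_force: 0.0

t 0.2 p [0.1988 0.611  0.23  ] yang 80.87 z [-0.003  0.002 -1.   ] q [-1.35  0.42 -0.    1.64 -0.    1.08  0.06] F [ 0.5 -0.2  0.4] g 0.853 0.0
tool shift [-0.4061 -0.549  -0.0022]
```

```bash
python3 -m jog '[{"x":-0.401,"y":-0.538,"z":0,"ax":0,"ay":0,"az":-0.89},{"x":-0.401,"y":-0.538,"z":0,"ax":0,"ay":0,"az":-0.89},{"x":-0.401,"y":-0.538,"z":0,"ax":0,"ay":0,"az":-0.89},{"x":-0.401,"y":-0.538,"z":0,"ax":0,"ay":0,"az":-0.89},{"x":-0.401,"y":-0.538,"z":0,"ax":0,"ay":0,"az":-0.89},{"x":-0.401,"y":-0.538,"z":0,"ax":0,"ay":0,"az":-0.89},{"x":-0.401,"y":-0.538,"z":0,"ax":0,"ay":0,"az":-0.89},{"x":-0.401,"y":-0.538,"z":0,"ax":0,"ay":0,"az":-0.89},{"x":-0.401,"y":-0.538,"z":0,"ax":0,"ay":0,"az":-0.89},{"x":-0.401,"y":-0.538,"z":0,"ax":0,"ay":0,"az":-0.89},{"x":-0.401,"y":-0.538,"z":0,"ax":0,"ay":0,"az":-0.89},{"x":-0.401,"y":-0.538,"z":0,"ax":0,"ay":0,"az":-0.89}]' 0.6 40 >/dev/null; python3 -m jog '[{"x":0,"y":0,"z":0,"ax":0,"ay":0,"az":0},{"x":0,"y":0,"z":0,"ax":0,"ay":0,"az":0}]'; python3 s.py .5125 .0045 .23
```

```text
t: 1.6
eef_pos: [0.4725, 0.0796, 0.231]
tool_rot: [-0.0, -0.351, 0.936, 0.0]
contact_force: [0.4, 1.4, -0.6]
gripper_width: 0.603
grasp_force: 0.0
t 1.6 p [0.4725 0.0796 0.231 ] yang 131.08 z [-0.001 -0.    -1.   ] q [-0.48  0.15  0.2   2.02 -0.04  0.97  2.03] F [ 0.4  1.4 -0.6] g 0.603 0.0
tool shift [ 0.0192 -0.0829  0.001 ]
```

```bash
python3 -m jog '[{"x":0.019,"y":-0.083,"z":0,"ax":0,"ay":0,"az":0},{"x":0.019,"y":-0.083,"z":0.02,"ax":0,"ay":0,"az":0},{"x":0.019,"y":-0.083,"z":0.07,"ax":0,"ay":0,"az":0},{"x":0.019,"y":-0.083,"z":0.11,"ax":0,"ay":0,"az":0},{"x":0.019,"y":-0.083,"z":0.12,"ax":0,"ay":0,"az":0},{"x":0.019,"y":-0.083,"z":0.12,"ax":0,"ay":0,"az":0},{"x":0.019,"y":-0.083,"z":0.12,"ax":0,"ay":0,"az":0}]'; python3 s.py .5125 .0045 .032
python3 - <<'E'
from h import *
for n,b in(("scene",(230,180)),):
    a=read_camera(n)[b[1]:b[1]+130,b[0]:b[0]+200,::-1];cv2.imwrite("pics/n1.png",cv2.resize(a,None,fx=4,fy=4,interpolation=2))
E
```

```text
t: 2.3
eef_pos: [0.514, 0.0068, 0.1127]
tool_rot: [0.001, -0.353, 0.936, -0.0]
contact_force: [-0.2, -0.3, -0.6]
gripper_width: 0.597
grasp_force: 0.0
t 2.3 p [0.514  0.0068 0.1127] yang 131.35 z [ 0.002  0.001 -1.   ] q [-0.33  0.37  0.24  2.06 -0.13  0.72  2.28] F [-0.2 -0.3 -0.6] g 0.597 0.0
tool shift [ 0.0028 -0.0007  0.0807]
```

View pics/n1.png

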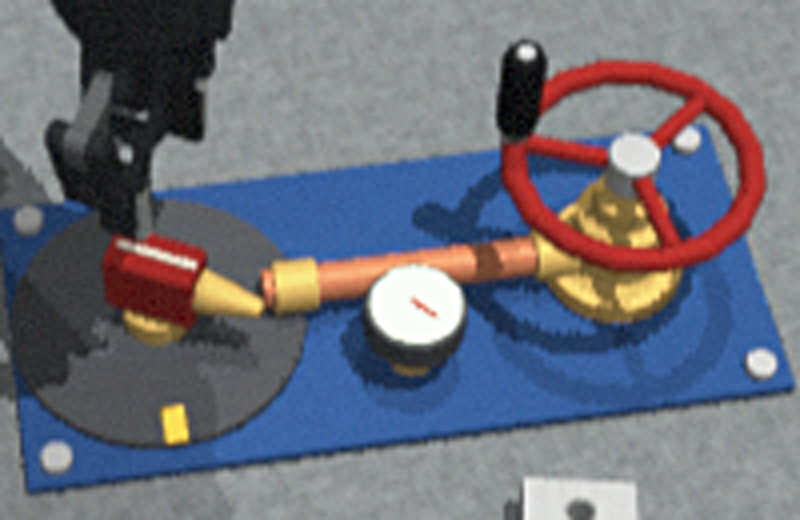

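The fingers straddle the block, which appears around crop pixel (150,270). I'll descend and grip.

```bash
python3 -m jog '[{"x":0.003,"y":-0.001,"z":0.03,"ax":0,"ay":0,"az":0},{"x":0.003,"y":-0.001,"z":0.055,"ax":0,"ay":0,"az":0},{"x":0.003,"y":-0.001,"z":0.07,"ax":0,"ay":0,"az":0},{"x":0.003,"y":-0.001,"z":0.078,"ax":0,"ay":0,"az":0},{"x":0.003,"y":-0.001,"z":0.078,"ax":0,"ay":0,"az":0},{"x":0.003,"y":-0.001,"z":0.078,"ax":0,"ay":0,"az":0}]'; python3 -m jog '[{"x":0,"y":0,"z":0,"ax":0,"ay":0,"az":0},{"x":0,"y":0,"z":0,"ax":0,"ay":0,"az":0},{"x":0,"y":0,"z":0,"ax":0,"ay":0,"az":0},{"x":0,"y":0,"z":0,"ax":0,"ay":0,"az":0},{"x":0,"y":0,"z":0,"ax":0,"ay":0,"az":0}]' 0.0 25;  python3 s.py .5125 .0045 .032
```

```text
t: 2.95
eef_pos: [0.5125, 0.0032, 0.0345]
tool_rot: [0.001, -0.352, 0.936, -0.0]
contact_force: [-1.1, -0.7, 1.0]
gripper_width: 0.602
grasp_force: 0.0
t: 3.45
eef_pos: [0.5128, 0.0021, 0.0345]
tool_rot: [0.001, -0.352, 0.936, -0.001]
contact_force: [-0.6, -3.4, 7.0]
gripper_width: 0.271
grasp_force: 29.2
t 3.45 p [0.5128 0.0021 0.0345] yang 131.2 z [ 0.003 -0.001 -1.   ] q [-0.29  0.51  0.2   2.1  -0.18  0.55  2.33] F [-0.6 -3.4  7. ] g 0.271 29.2
tool shift [-0.0014  0.002   0.0025]
```

```bash
python3 -m jog '[{"x":0,"y":0,"z":0,"ax":0,"ay":0,"az":0.08},{"x":0,"y":0,"z":0,"ax":0,"ay":0,"az":0.18},{"x":0,"y":0,"z":0,"ax":0,"ay":0,"az":0.29},{"x":0,"y":0,"z":0,"ax":0,"ay":0,"az":0.40},{"x":0,"y":0,"z":0,"ax":0,"ay":0,"az":0.50},{"x":0,"y":0,"z":0,"ax":0,"ay":0,"az":0.50}]';   python3 s.py .5125 .0045 .034
```

```text
t: 4.05
eef_pos: [0.5122, 0.0032, 0.0345]
tool_rot: [0.001, -0.108, 0.994, 0.0]
contact_force: [-1.2, -0.4, 9.1]
gripper_width: 0.279
grasp_force: 29.2
t 4.05 p [0.5122 0.0032 0.0345] yang 102.45 z [ 0.002  0.    -1.   ] q [-0.39  0.52  0.33  2.11 -0.31  0.56  1.95] F [-1.2 -0.4  9.1] g 0.279 29.2
tool shift [-0.0006  0.0012  0.0005]
```

```bash
python3 -m jog '[{"x":0,"y":0,"z":0,"ax":0,"ay":0,"az":0.08},{"x":0,"y":0,"z":0,"ax":0,"ay":0,"az":0.18},{"x":0,"y":0,"z":0,"ax":0,"ay":0,"az":0.29},{"x":0,"y":0,"z":0,"ax":0,"ay":0,"az":0.40},{"x":0,"y":0,"z":0,"ax":0,"ay":0,"az":0.50},{"x":0,"y":0,"z":0,"ax":0,"ay":0,"az":0.525},{"x":0,"y":0,"z":0,"ax":0,"ay":0,"az":0.525},{"x":0,"y":0,"z":0,"ax":0,"ay":0,"az":0.525},{"x":0,"y":0,"z":0,"ax":0,"ay":0,"az":0.525}]';python3 s.py .5125 .0045 .034;  python3 -m jog '[{"x":0,"y":0,"z":0,"ax":0,"ay":0,"az":0},{"x":0,"y":0,"z":0,"ax":0,"ay":0,"az":0},{"x":0,"y":0,"z":0,"ax":0,"ay":0,"az":0}]' 0.45; python3 -m jog '[{"x":0,"y":0,"z":-0.03,"ax":0,"ay":0,"az":0},{"x":0,"y":0,"z":-0.08,"ax":0,"ay":0,"az":0},{"x":0,"y":0,"z":-0.13,"ax":0,"ay":0,"az":0},{"x":0,"y":0,"z":-0.18,"ax":0,"ay":0,"az":0},{"x":0,"y":0.05,"z":-0.18,"ax":0,"ay":0,"az":0},{"x":0,"y":0.1,"z":-0.18,"ax":0,"ay":0,"az":0},{"x":0,"y":0.15,"z":-0.18,"ax":0,"ay":0,"az":0},{"x":0,"y":0.15,"z":-0.18,"ax":0,"ay":0,"az":0}]' 
python3 s.py
python3 - <<'E'
from h import *
ims=[]
for n,b in(("top",(280,230)),("scene",(220,205))):
    im=read_camera(n)[:,:,::-1].copy(); cv2.imwrite(f"pics/{n}2.png",im)
    ims.append(cv2.resize(im[b[1]:b[1]+100,b[0]:b[0]+80],None,fx=5,fy=5,interpolation=2))
cv2.imwrite("pics/n2.png",np.hstack(ims))
E
```

```text
t: 4.95
eef_pos: [0.5122, 0.0045, 0.0345]
tool_rot: [0.001, 0.151, 0.988, 0.001]
contact_force: [-2.6, 3.5, 10.6]
gripper_width: 0.278
grasp_force: 29.4
t 4.95 p [0.5122 0.0045 0.0345] yang 72.59 z [ 0.001  0.002 -1.   ] q [-0.5   0.55  0.47  2.11 -0.45  0.58  1.56] F [-2.6  3.5 10.6] g 0.278 29.4
tool shift [-0.0003  0.0001  0.0005]
t: 5.25
eef_pos: [0.5112, 0.003, 0.0333]
tool_rot: [-0.0, 0.152, 0.988, 0.0]
contact_force: [-0.9, 0.4, 1.0]
gripper_width: 0.45
grasp_force: 0.0
t: 6.05
eef_pos: [0.557, 0.155, 0.2127]
tool_rot: [0.0, 0.146, 0.989, 0.001]
contact_force: [-0.6, 0.9, 0.2]
gripper_width: 0.451
grasp_force: 0.0
t 6.05 p [0.557  0.155  0.2127] yang 73.17 z [ 0.     0.003 -1.   ] q [-0.85  0.38  0.61  1.84 -0.26  0.99  1.14] F [-0.6  0.9  0.2] g 0.451 0.0
```

View pics/n2.png

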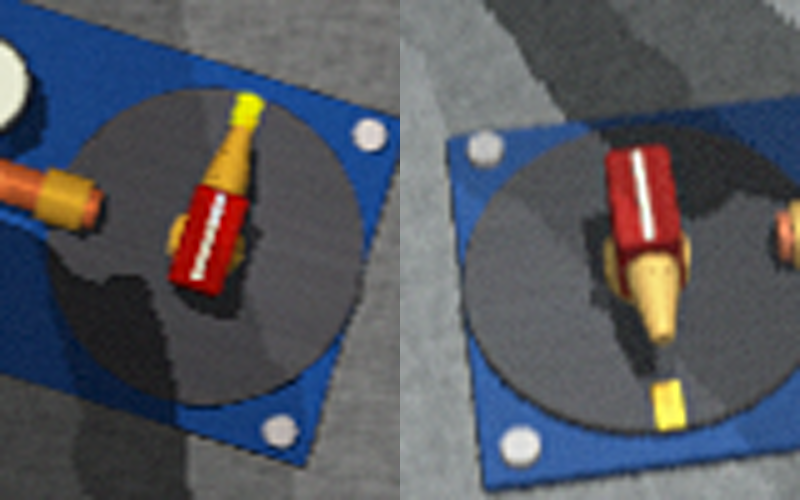

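The cone points at the mark in both views. I'll check the angle numerically and plan the handle grasp.

```bash
python3 - <<'E'
from h import *
for n,b,l2,l1,mk in(("top",(280,230),(193,277),(221,196),(247,110)),("scene",(220,205),(235,150),(254,239),(269,405))):
    T=lambda p:(b[0]+(p[0]+.5)/5-.5,b[1]+(p[1]+.5)/5-.5)
    a,c,m=w(n,T(l1),.064),w(n,T(l2),.064),w(n,T(mk),.015)
    d=a-c; mid=(a+c)/2; e=m-mid
    print(n,mid.round(4),m.round(4),np.hypot(*e),np.degrees(np.arctan2(d[1],d[0])),np.degrees(np.arctan2(e[1],e[0])))
E
python3 s.py .542 .169 .2
```

```text
top [0.5137 0.0057] [ 0.572  -0.0128] 0.06119717001751882 -18.864291550354675 -17.59998758309833
scene [0.5128 0.0027] [ 0.5702 -0.0152] 0.0600786863097746 -14.322238683731378 -17.327074380395892
t 6.15 p [0.5561 0.1473 0.2127] yang 72.7 z [-0.001 -0.001 -1.   ] q [-0.84  0.38  0.61  1.85 -0.25  0.99  1.14] F [ 0.  -0.4  0.3] g 0.453 0.0
tool shift [0.0199 0.0166 0.0127]
```

```bash
python3 -m jog '[{"x":0.02,"y":0.017,"z":0,"ax":0,"ay":0,"az":0},{"x":0.02,"y":0.017,"z":0,"ax":0,"ay":0,"az":0},{"x":0.02,"y":0.017,"z":0,"ax":0,"ay":0,"az":0},{"x":0.02,"y":0.017,"z":0.04,"ax":0,"ay":0,"az":0},{"x":0.02,"y":0.017,"z":0.07,"ax":0,"ay":0,"az":0},{"x":0.02,"y":0.017,"z":0.095,"ax":0,"ay":0,"az":0},{"x":0.02,"y":0.017,"z":0.103,"ax":0,"ay":0,"az":0},{"x":0.02,"y":0.017,"z":0.103,"ax":0,"ay":0,"az":0}]' 0.65; python3 -m jog '[{"x":0,"y":0,"z":0,"ax":0,"ay":0,"az":0},{"x":0,"y":0,"z":0,"ax":0,"ay":0,"az":0},{"x":0,"y":0,"z":0,"ax":0,"ay":0,"az":0},{"x":0,"y":0,"z":0,"ax":0,"ay":0,"az":0},{"x":0,"y":0,"z":0,"ax":0,"ay":0,"az":0},{"x":0,"y":0,"z":0,"ax":0,"ay":0,"az":0}]' 0.0 40; python3 s.py .542 .1695 .108
```

```text
t: 6.95
eef_pos: [0.5422, 0.1666, 0.1097]
tool_rot: [-0.001, 0.153, 0.988, -0.001]
contact_force: [-0.5, 0.2, 0.1]
gripper_width: 0.647
grasp_force: 0.0
t: 7.55
eef_pos: [0.5445, 0.1701, 0.1121]
tool_rot: [0.002, 0.151, 0.988, 0.002]
contact_force: [2.5, 3.5, 7.2]
gripper_width: 0.223
grasp_force: 39.4
t 7.55 p [0.5445 0.1701 0.1121] yang 72.6 z [ 0.004  0.003 -1.   ] q [-0.82  0.5   0.54  1.95 -0.35  0.79  1.18] F [2.5 3.5 7.2] g 0.223 39.4
tool shift [ 0.0022 -0.0013  0.0041]
```

```bash
cat > c.py <<'E'
import sys,numpy as np
# cx cy (centre)  px py (commanded pos)  yang  radius(0=keep) degs...
cx,cy,px,py,ya,r=map(float,sys.argv[1:7]); v=np.array([px-cx,py-cy]); a0=np.arctan2(v[1],v[0]); r=r or np.hypot(*v)
y=np.array([np.cos(np.radians(ya)),np.sin(np.radians(ya))]); x=np.array([-y[1],y[0]])
print("a0",np.degrees(a0),"r",np.hypot(*v))
for d in sys.argv[7:]:
    a=a0+np.radians(float(d)); s=np.array([cx+r*np.cos(a)-px,cy+r*np.sin(a)-py]); print(d,'"x":%.3f,"y":%.3f'%(s@x,s@y),"end",(s+[px,py]).round(4))
E
python3 c.py .577 .2135 .5422 .1672 72.6 .056 -10 -20 -30 -40 -50 -60 -70
```

```text
a0 -126.92925098736829 r 0.0579200310773397
-10 "x":0.008,"y":0.006 end [0.5361 0.1753]
-20 "x":0.016,"y":0.011 end [0.5301 0.1829]
-30 "x":0.023,"y":0.018 end [0.5255 0.1916]
-40 "x":0.029,"y":0.026 end [0.5225 0.2008]
-50 "x":0.033,"y":0.035 end [0.5211 0.2105]
-60 "x":0.036,"y":0.044 end [0.5214 0.2203]
-70 "x":0.037,"y":0.054 end [0.5234 0.2298]
```

```bash
python3 -m jog '[{"x":0.008,"y":0.006,"z":0,"ax":0,"ay":0,"az":0},{"x":0.016,"y":0.011,"z":0,"ax":0,"ay":0,"az":0},{"x":0.023,"y":0.018,"z":0,"ax":0,"ay":0,"az":0},{"x":0.029,"y":0.026,"z":0,"ax":0,"ay":0,"az":0},{"x":0.029,"y":0.026,"z":0,"ax":0,"ay":0,"az":0}]'; python3 -m jog '[{"x":0.004,"y":0.009,"z":0,"ax":0,"ay":0,"az":0},{"x":0.007,"y":0.018,"z":0,"ax":0,"ay":0,"az":0},{"x":0.008,"y":0.028,"z":0,"ax":0,"ay":0,"az":0},{"x":0.008,"y":0.028,"z":0,"ax":0,"ay":0,"az":0},{"x":0.008,"y":0.028,"z":0,"ax":0,"ay":0,"az":0}]'; python3 s.py .5234 .2298 .11;python3 c.py .577 .2135 .5234 .2298 72.6 .056 -10 -20 -30 -40 -50
```

```text
t: 8.05
eef_pos: [0.5228, 0.2028, 0.1121]
tool_rot: [0.0, 0.151, 0.988, 0.001]
contact_force: [-3.6, 1.2, 15.0]
gripper_width: 0.219
grasp_force: 40.5
t: 8.55
eef_pos: [0.5241, 0.2323, 0.1121]
tool_rot: [0.001, 0.151, 0.988, 0.001]
contact_force: [-1.8, 2.1, 11.5]
gripper_width: 0.219
grasp_force: 40.2
t 8.55 p [0.5241 0.2323 0.1121] yang 72.58 z [ 0.002  0.002 -1.   ] q [-0.93  0.5   0.53  1.94 -0.35  0.79  1.06] F [-1.8  2.1 11.5] g 0.219 40.2
tool shift [-0.     -0.0026  0.0021]
a0 163.08524863573393 r 0.056023655717919715
-10 "x":-0.001,"y":0.010 end [0.5271 0.2388]
-20 "x":-0.003,"y":0.019 end [0.5322 0.2471]
-30 "x":-0.007,"y":0.028 end [0.5387 0.2544]
-40 "x":-0.013,"y":0.036 end [0.5464 0.2604]
-50 "x":-0.020,"y":0.043 end [0.555 0.265]
```

```bash
python3 -m jog '[{"x":-0.001,"y":0.010,"z":-0.002,"ax":0,"ay":0,"az":0},{"x":-0.003,"y":0.019,"z":-0.002,"ax":0,"ay":0,"az":0},{"x":-0.003,"y":0.019,"z":-0.002,"ax":0,"ay":0,"az":0}]';python3 -m jog '[{"x":-0.004,"y":0.009,"z":0,"ax":0,"ay":0,"az":0},{"x":-0.010,"y":0.017,"z":0,"ax":0,"ay":0,"az":0},{"x":-0.010,"y":0.017,"z":0,"ax":0,"ay":0,"az":0}]'; python3 c.py .577 .2135 .5464 .2604 72.6 .056 -10 -20 -30 -40 -50 -60
python3 - <<'E'
import numpy as np
from scipy.optimize import least_squares as l
P=np.array([[.5445,.1701],[.5228,.2028],[.5241,.2323]])
print(l(lambda c:np.hypot(*(P-c).T)-.055,[.577,.2135]).x)
E
```

```text
t: 8.85
eef_pos: [0.533, 0.2489, 0.1123]
tool_rot: [0.001, 0.152, 0.988, 0.0]
contact_force: [3.5, -0.6, -1.6]
gripper_width: 0.217
grasp_force: 40.4
t: 9.15
eef_pos: [0.5438, 0.2595, 0.1121]
tool_rot: [-0.004, 0.152, 0.988, -0.002]
contact_force: [-13.4, -8.4, 16.9]
gripper_width: 0.221
grasp_force: 42.4
a0 123.12252017044928 r 0.055999732142216534
-10 "x":-0.007,"y":0.007 end [0.555 0.265]
-20 "x":-0.015,"y":0.013 end [0.5643 0.268 ]
-30 "x":-0.024,"y":0.017 end [0.5739 0.2694]
-40 "x":-0.033,"y":0.019 end [0.5837 0.2691]
-50 "x":-0.043,"y":0.020 end [0.5933 0.2671]
-60 "x":-0.052,"y":0.020 end [0.6023 0.2635]
[0.57635742 0.21498347]
```

```bash
python3 -m jog '[{"x":-0.003,"y":0.003,"z":-0.002,"ax":0,"ay":0,"az":0},{"x":-0.003,"y":0.003,"z":-0.002,"ax":0,"ay":0,"az":0}]';python3 -m jog '[{"x":-0.002,"y":0.002,"z":0,"ax":0,"ay":0,"az":0},{"x":-0.002,"y":0.002,"z":0,"ax":0,"ay":0,"az":0},{"x":-0.002,"y":0.002,"z":0,"ax":0,"ay":0,"az":0}]';
python3 - <<'E'
from h import *
im=read_camera("top")[:,:,::-1];cv2.imwrite("pics/stop_top.png",im)
im2=read_camera("scene")[:,:,::-1];cv2.imwrite("pics/stop_scene.png",im2)
f=lambda i,u,v:cv2.resize(i[v:v+100,u:u+80],None,fx=5,fy=5,interpolation=2)
cv2.imwrite("pics/st.png",np.hstack([f(im,185,200),f(im2,350,170)]))
E
```

```text
t: 9.35
eef_pos: [0.5438, 0.2595, 0.1122]
tool_rot: [-0.007, 0.152, 0.988, -0.005]
contact_force: [-18.3, -12.3, 12.3]
gripper_width: 0.224
grasp_force: 42.3
t: 9.65
eef_pos: [0.5439, 0.2595, 0.1121]
tool_rot: [-0.01, 0.153, 0.988, -0.006]
contact_force: [-26.5, -15.4, 19.9]
gripper_width: 0.219
grasp_force: 43.3
```

View pics/st.png

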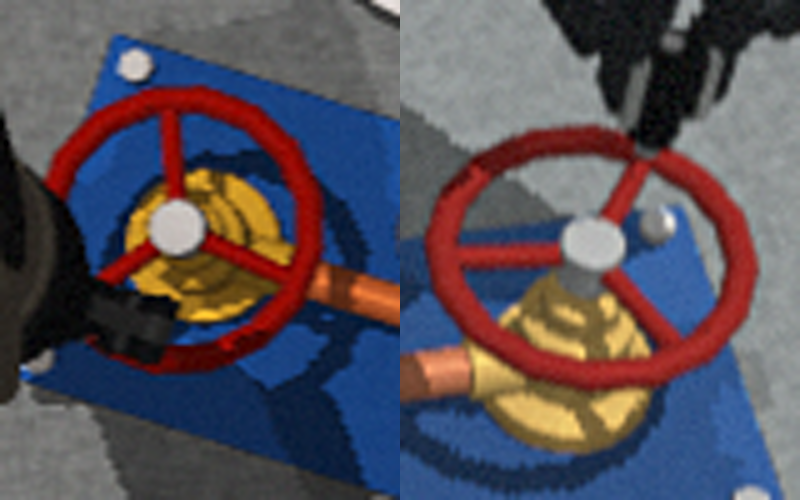

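The stop is reached: 30 N of push produced no motion, with the handle at about 126° after about 1.86 rad of closing. I'll refit the axis and plan the opening path.

```bash
python3 - <<'E'
import numpy as np
from scipy.optimize import least_squares as l
P=np.array([[.5445,.1701],[.5228,.2028],[.5241,.2323],[.533,.2489],[.5438,.2595]])
r=l(lambda c:np.hypot(*(P-c).T)-.055,[.577,.2135]);c=r.x;print(c,r.fun.round(4)); print(np.degrees(np.arctan2(*(P-c).T[::-1])))
E
python3 c.py .577 .2148 .5527 .2637 72.6 .055 10 25 40 55 70 85 100 115 130 145 160 175
```

```text
[0.57633063 0.21505734] [ 0.0001 -0.0001  0.     -0.      0.0001]
[-125.29920162 -167.10286102  161.73062572  142.00897965  126.20295232]
a0 116.4242755893189 r 0.05460494483103155
10 "x":0.007,"y":-0.007 end [0.5443 0.2591]
25 "x":0.013,"y":-0.020 end [0.534  0.2491]
40 "x":0.017,"y":-0.033 end [0.5266 0.2368]
55 "x":0.017,"y":-0.048 end [0.5226 0.223 ]
70 "x":0.013,"y":-0.062 end [0.5223 0.2086]
85 "x":0.005,"y":-0.074 end [0.5258 0.1947]
100 "x":-0.005,"y":-0.084 end [0.5327 0.1821]
115 "x":-0.018,"y":-0.091 end [0.5427 0.1718]
130 "x":-0.032,"y":-0.094 end [0.555  0.1644]
145 "x":-0.046,"y":-0.094 end [0.5688 0.1604]
160 "x":-0.060,"y":-0.090 end [0.5832 0.1601]
175 "x":-0.072,"y":-0.082 end [0.5971 0.1636]
```

```bash
python3 -m jog '[{"x":0.007,"y":-0.007,"z":0,"ax":0,"ay":0,"az":0},{"x":0.013,"y":-0.020,"z":0,"ax":0,"ay":0,"az":0},{"x":0.017,"y":-0.033,"z":0,"ax":0,"ay":0,"az":0},{"x":0.017,"y":-0.048,"z":0,"ax":0,"ay":0,"az":0},{"x":0.013,"y":-0.062,"z":0,"ax":0,"ay":0,"az":0},{"x":0.005,"y":-0.074,"z":0,"ax":0,"ay":0,"az":0},{"x":-0.005,"y":-0.084,"z":0,"ax":0,"ay":0,"az":0},{"x":-0.018,"y":-0.091,"z":0,"ax":0,"ay":0,"az":0},{"x":-0.032,"y":-0.094,"z":0,"ax":0,"ay":0,"az":0},{"x":-0.046,"y":-0.094,"z":0,"ax":0,"ay":0,"az":0},{"x":-0.060,"y":-0.090,"z":0,"ax":0,"ay":0,"az":0},{"x":-0.072,"y":-0.082,"z":0,"ax":0,"ay":0,"az":0}]';python3 s.py .5971 .1636 .11
python3 c.py .5763 .2151 .5971 .1636 72.6 .055 15 30 45 60 75 90 105 120 135 150 165 180
```

```text
t: 10.95
eef_pos: [0.5959, 0.1636, 0.1127]
tool_rot: [-0.002, 0.152, 0.988, -0.001]
contact_force: [-4.6, 2.4, -20.4]
gripper_width: 0.221
grasp_force: 40.6
t 10.95 p [0.5959 0.1636 0.1127] yang 72.49 z [-0.005 -0.002 -1.   ] q [-0.75  0.57  0.53  1.82 -0.37  0.85  1.22] F [ -4.6   2.4 -20.4] g 0.221 40.6
tool shift [-0.0011  0.0004  0.0027]
a0 -68.00703061385244 r 0.05554178607138952
15 "x":-0.009,"y":0.011 end [0.6094 0.1712]
30 "x":-0.016,"y":0.024 end [0.6196 0.1812]
45 "x":-0.019,"y":0.038 end [0.6269 0.1936]
60 "x":-0.019,"y":0.052 end [0.6308 0.2074]
75 "x":-0.015,"y":0.066 end [0.6309 0.2218]
90 "x":-0.007,"y":0.078 end [0.6273 0.2357]
105 "x":0.003,"y":0.088 end [0.6202 0.2482]
120 "x":0.016,"y":0.094 end [0.6102 0.2584]
135 "x":0.030,"y":0.098 end [0.5978 0.2657]
150 "x":0.044,"y":0.097 end [0.584  0.2696]
165 "x":0.058,"y":0.093 end [0.5696 0.2697]
180 "x":0.070,"y":0.085 end [0.5557 0.2661]
```

```bash
python3 -m jog '[{"x":-0.009,"y":0.011,"z":0.002,"ax":0,"ay":0,"az":0},{"x":-0.016,"y":0.024,"z":0.003,"ax":0,"ay":0,"az":0},{"x":-0.019,"y":0.038,"z":0.003,"ax":0,"ay":0,"az":0},{"x":-0.019,"y":0.052,"z":0.003,"ax":0,"ay":0,"az":0},{"x":-0.015,"y":0.066,"z":0.003,"ax":0,"ay":0,"az":0},{"x":-0.007,"y":0.078,"z":0.003,"ax":0,"ay":0,"az":0},{"x":0.003,"y":0.088,"z":0.003,"ax":0,"ay":0,"az":0},{"x":0.016,"y":0.094,"z":0.003,"ax":0,"ay":0,"az":0},{"x":0.030,"y":0.098,"z":0.003,"ax":0,"ay":0,"az":0},{"x":0.044,"y":0.097,"z":0.003,"ax":0,"ay":0,"az":0},{"x":0.058,"y":0.093,"z":0.003,"ax":0,"ay":0,"az":0},{"x":0.070,"y":0.085,"z":0.003,"ax":0,"ay":0,"az":0}]';python3 s.py .5557 .2661 .11
python3 c.py .5763 .2151 .5557 .2661 72.6 .055 15 30 45 60 75 90 105 120 135 150 165 180
```

```text
t: 12.15
eef_pos: [0.5576, 0.2667, 0.1125]
tool_rot: [0.002, 0.152, 0.988, 0.001]
contact_force: [6.0, -3.8, -9.7]
gripper_width: 0.221
grasp_force: 41.7
t 12.15 p [0.5576 0.2667 0.1125] yang 72.51 z [ 0.005  0.    -1.   ] q [-0.94  0.57  0.53  1.83 -0.37  0.84  1.04] F [ 6.  -3.8 -9.7] g 0.221 41.7
tool shift [ 0.0016 -0.0012  0.0025]
a0 111.994844874023 r 0.05500327262990814
15 "x":0.010,"y":-0.010 end [0.5432 0.259 ]
30 "x":0.017,"y":-0.023 end [0.533 0.249]
45 "x":0.020,"y":-0.037 end [0.5257 0.2366]
60 "x":0.019,"y":-0.051 end [0.5218 0.2228]
75 "x":0.015,"y":-0.065 end [0.5217 0.2084]
90 "x":0.008,"y":-0.077 end [0.5253 0.1945]
105 "x":-0.003,"y":-0.087 end [0.5324 0.182 ]
120 "x":-0.016,"y":-0.094 end [0.5424 0.1718]
135 "x":-0.030,"y":-0.097 end [0.5548 0.1645]
150 "x":-0.044,"y":-0.097 end [0.5686 0.1606]
165 "x":-0.058,"y":-0.093 end [0.583  0.1605]
180 "x":-0.070,"y":-0.085 end [0.5969 0.1641]
```

```bash
python3 -m jog '[{"x":0.010,"y":-0.010,"z":0.001,"ax":0,"ay":0,"az":0},{"x":0.017,"y":-0.023,"z":0.001,"ax":0,"ay":0,"az":0},{"x":0.020,"y":-0.037,"z":0.001,"ax":0,"ay":0,"az":0},{"x":0.019,"y":-0.051,"z":0.001,"ax":0,"ay":0,"az":0},{"x":0.015,"y":-0.065,"z":0.001,"ax":0,"ay":0,"az":0},{"x":0.008,"y":-0.077,"z":0.001,"ax":0,"ay":0,"az":0},{"x":-0.003,"y":-0.087,"z":0.001,"ax":0,"ay":0,"az":0},{"x":-0.016,"y":-0.094,"z":0.001,"ax":0,"ay":0,"az":0},{"x":-0.030,"y":-0.097,"z":0.001,"ax":0,"ay":0,"az":0},{"x":-0.044,"y":-0.097,"z":0.001,"ax":0,"ay":0,"az":0},{"x":-0.058,"y":-0.093,"z":0.001,"ax":0,"ay":0,"az":0},{"x":-0.070,"y":-0.085,"z":0.001,"ax":0,"ay":0,"az":0}]';python3 s.py .5969 .1641 .11
python3 c.py .5763 .2151 .5969 .1641 72.6 .055 15 30 45 60 75 90 105 120 135 150 165 180
```

```text
t: 13.35
eef_pos: [0.5981, 0.1643, 0.1122]
tool_rot: [0.0, 0.152, 0.988, 0.001]
contact_force: [-4.5, 3.0, 6.5]
gripper_width: 0.219
grasp_force: 43.3
t 13.35 p [0.5981 0.1643 0.1122] yang 72.47 z [ 0.001  0.002 -1.   ] q [-0.75  0.57  0.53  1.82 -0.38  0.85  1.23] F [-4.5  3.   6.5] g 0.219 43.3
tool shift [ 0.0011 -0.0006  0.0022]
a0 -68.00515512597713 r 0.05500327262990812
15 "x":-0.010,"y":0.010 end [0.6094 0.1712]
30 "x":-0.017,"y":0.023 end [0.6196 0.1812]
45 "x":-0.020,"y":0.037 end [0.6269 0.1936]
60 "x":-0.019,"y":0.051 end [0.6308 0.2074]
75 "x":-0.015,"y":0.065 end [0.6309 0.2218]
90 "x":-0.008,"y":0.077 end [0.6273 0.2357]
105 "x":0.003,"y":0.087 end [0.6202 0.2482]
120 "x":0.016,"y":0.094 end [0.6102 0.2584]
135 "x":0.030,"y":0.097 end [0.5978 0.2657]
150 "x":0.044,"y":0.097 end [0.584  0.2696]
165 "x":0.058,"y":0.093 end [0.5696 0.2697]
180 "x":0.070,"y":0.085 end [0.5557 0.2661]
```

Next is this half turn, then about 14° more to return to the stop angle at (0.5439, 0.2595).

```bash
python3 -m jog '[{"x":-0.010,"y":0.010,"z":0,"ax":0,"ay":0,"az":0},{"x":-0.017,"y":0.023,"z":0,"ax":0,"ay":0,"az":0},{"x":-0.020,"y":0.037,"z":0,"ax":0,"ay":0,"az":0},{"x":-0.019,"y":0.051,"z":0,"ax":0,"ay":0,"az":0},{"x":-0.015,"y":0.065,"z":0,"ax":0,"ay":0,"az":0},{"x":-0.008,"y":0.077,"z":0,"ax":0,"ay":0,"az":0},{"x":0.003,"y":0.087,"z":0,"ax":0,"ay":0,"az":0},{"x":0.016,"y":0.094,"z":0,"ax":0,"ay":0,"az":0},{"x":0.030,"y":0.097,"z":0,"ax":0,"ay":0,"az":0},{"x":0.044,"y":0.097,"z":0,"ax":0,"ay":0,"az":0},{"x":0.058,"y":0.093,"z":0,"ax":0,"ay":0,"az":0},{"x":0.070,"y":0.085,"z":0,"ax":0,"ay":0,"az":0}]' >/dev/null
python3 -m jog '[{"x":0.005,"y":-0.004,"z":0,"ax":0,"ay":0,"az":0},{"x":0.009,"y":-0.009,"z":0,"ax":0,"ay":0,"az":0},{"x":0.009,"y":-0.009,"z":0,"ax":0,"ay":0,"az":0},{"x":0.009,"y":-0.009,"z":0,"ax":0,"ay":0,"az":0},{"x":0.009,"y":-0.009,"z":0,"ax":0,"ay":0,"az":0}]'; python3 s.py .5439 .2595 .112
```

```text
t: 15.05
eef_pos: [0.5458, 0.2608, 0.1121]
tool_rot: [0.001, 0.152, 0.988, 0.001]
contact_force: [0.7, -2.3, 10.1]
gripper_width: 0.216
grasp_force: 43.8
t 15.05 p [0.5458 0.2608 0.1121] yang 72.48 z [ 0.002  0.002 -1.   ] q [-0.95  0.55  0.54  1.86 -0.37  0.83  1.05] F [ 0.7 -2.3 10.1] g 0.216 43.8
tool shift [ 0.0014 -0.0018  0.0001]
```

```bash
python3 -m jog '[{"x":0.0015,"y":-0.0015,"z":0,"ax":0,"ay":0,"az":0},{"x":0.0015,"y":-0.0015,"z":0,"ax":0,"ay":0,"az":0},{"x":0.0015,"y":-0.0015,"z":0,"ax":0,"ay":0,"az":0},{"x":0.0015,"y":-0.0015,"z":0,"ax":0,"ay":0,"az":0}]'; python3 s.py .5443 .2597 .112
python3 - <<'E'
from h import *
f=lambda i,u,v:cv2.resize(i[v:v+100,u:u+80],None,fx=5,fy=5,interpolation=2)
im=read_camera("top")[:,:,::-1];im2=read_camera("scene")[:,:,::-1]
cv2.imwrite("pics/fin_top.png",im);cv2.imwrite("pics/fin_scene.png",im2)
# compare wheel rotation: rotate stop image? red mask difference
for n,a,(u,v) in(("top",im,(185,200)),("scene",im2,(350,190))):
    b=cv2.imread(f"pics/stop_{n}.png"); print(n,np.abs(a[v:v+80,u:u+80].astype(int)-b[v:v+80,u:u+80]).mean())
cv2.imwrite("pics/fi.png",np.hstack([f(im,185,200),f(im2,350,170)]))
E
```

```text
t: 15.45
eef_pos: [0.5447, 0.26, 0.1122]
tool_rot: [0.002, 0.152, 0.988, 0.001]
contact_force: [2.1, -2.6, 8.8]
gripper_width: 0.22
grasp_force: 43.6
t 15.45 p [0.5447 0.26   0.1122] yang 72.48 z [ 0.004  0.002 -1.   ] q [-0.95  0.55  0.54  1.87 -0.37  0.83  1.05] F [ 2.1 -2.6  8.8] g 0.22 43.6
tool shift [ 0.0003 -0.0004  0.0002]
top 4.967447916666667
scene 4.404010416666667
```

View pics/fi.png

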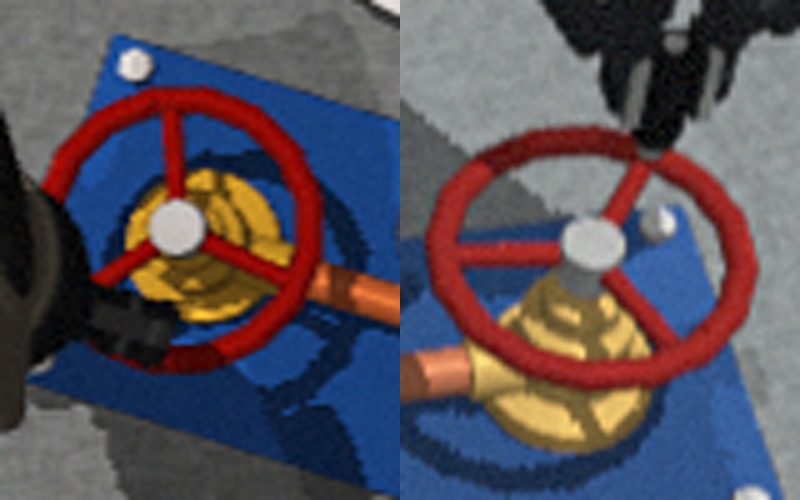

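The spokes are within about 1° of their stop position (top spoke end at x=172 against 170). I'll nudge it once, settle and hand in.

```bash
python3 -m jog '[{"x":0.0005,"y":-0.0005,"z":0,"ax":0,"ay":0,"az":0},{"x":0.0005,"y":-0.0005,"z":0,"ax":0,"ay":0,"az":0},{"x":0.0005,"y":-0.0005,"z":0,"ax":0,"ay":0,"az":0},{"x":0.0005,"y":-0.0005,"z":0,"ax":0,"ay":0,"az":0},{"x":0.0005,"y":-0.0005,"z":0,"ax":0,"ay":0,"az":0},{"x":0.0005,"y":-0.0005,"z":0,"ax":0,"ay":0,"az":0}]'; python3 s.py .5443 .2597 .112
python3 - <<'E'
from h import *
for n,pts in(("top",((143,237),(272,188),(398,293))),("scene",((466,212),(375,321),(179,276)))):
    a=read_camera(n)[:,:,::-1];b=cv2.imread(f"pics/{n}0.png")
    print([float(np.abs(a[v-22:v+22,u-22:u+22].astype(int)-b[v-22:v+22,u-22:u+22]).mean().round(1)) for u,v in pts])
print(get_obs()["t"],np.abs(get_obs()["joint_vel"]).max())
E
```

```text
t: 16.15
eef_pos: [0.5443, 0.2598, 0.1122]
tool_rot: [0.002, 0.152, 0.988, 0.001]
contact_force: [2.9, -2.2, 7.9]
gripper_width: 0.222
grasp_force: 43.5
t 16.15 p [0.5443 0.2598 0.1122] yang 72.49 z [ 0.005  0.002 -1.   ] q [-0.95  0.55  0.54  1.87 -0.37  0.82  1.05] F [ 2.9 -2.2  7.9] g 0.222 43.5
tool shift [-0.     -0.0001  0.0002]
[45.2, 6.3, 5.4]
[7.3, 10.5, 8.7]
16.25 0.001302230621679803
```

```bash
python3 -c "
from station import *
print(hand_in())"
```

```text
the job is handed in; nothing more can be done
None
```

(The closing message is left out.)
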